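# Close up the pastry warmer

### The arm

A 6-joint arm with a two-finger parallel gripper is mounted at the origin on the work surface. World frame = base frame: x ahead of the robot, y to its left, z up, the work surface at z = 0. Lengths are in mm, angles in rad, forces in N, time in s.
With the tool pointing down it reaches from about 300 to 775 mm from the base axis. Payload 14.6 kg.
Tool frame: the origin (TCP) lies between the finger pads; the fingertips stand 19 mm ahead of it and the grasp point (between the pads) is the TCP; z points along the fingers, y is the line along which they close (so a half turn about z gives the same grasp; the last joint's range is limited). The gripper opens to 94 mm and grips with 3 to 60 N. Pads are 16 mm wide; open, the fingers measure 119 mm over their backs; the gripper's body (75 mm by 177 mm) begins 78 mm behind the grasp point.
Start: joints at [1.113, 0.3, 1.521, -0, 1.321, -0.067], TCP at [209.507, 508.524, 224.446] pointing down, gripper open.
Joint ranges: [-3.03, 3.03], [-0.79, 2.21], [0.23, 2.52], [-1.04, 4.18], [0, 3.07], [-2.55, 2.55]. Speed limits (rad/s): [2.22, 2.22, 2.57, 3.14, 3.14, 3.14].

### API

Orientations are given as [roll, pitch, yaw] about the fixed x, y, z axes, in that order (R = Rz(yaw) Ry(pitch) Rx(roll)).
In Python, from cell import monitor, imaging, job, find_in, trace gives the robot as it stands. The module is installed in compiled form; this text tells all that it offers.
- The arm moves only by the tool arm_command, never from a script. Its argument "steps" is a list of rows, each a list of 5 numbers: the opening, from 0 (shut) to 1 (fully open), then the shift along the tool's x, y, z in mm, then the turn about the tool's z in degrees. In form: [[gripper, dx, dy, dz, turn], ...]. A call has 1 to 20 rows; each row is the pose to reach, as a shift and turn from the pose commanded when the call began, along the tool's axes at that moment; what a row does not reach only later rows make up. A row lasts 1/8 s, in which the tool goes at most 62.5 mm and 10.7 degrees, less where a joint would pass 70% of its speed; a pose out of reach is approached as far as the arm can. A call with a gripper value outside its range is refused whole. The fingers move at their own pace and stop on an object; "force" is the grip in N (left out, the last holds). Time passes only in rows, so rows that repeat a pose let the fingers close. It gives the time, the measured TCP pose, the force, the opening and the grip force at its end, in the units of the state.
- monitor.read_state(): the state, without advancing time (a new reading comes with each control period).
- imaging.camera(name): name is "side" or "top"; returns a dict with "img" (420x560x3 uint8, red, green, blue), "mtx" (3x3 intrinsics, pixels), "D" ([k1, k2, p1, p2, k3] as OpenCV has them; the pictures are not rectified), "view" (4x4, takes a point from world to camera coordinates). Camera axes: x right, y down, z forward; pixel columns grow to the right and rows downward; lengths in mm; the calibration is good to about 2 mm. A picture is of the moment at which its call begins. There is no depth.
- job.sign_off(): hands the job in; it is judged then, once.
Trained networks look in a picture, given as the dict that the camera call returned (one of the last four; its "shot" number tells which), for a name from the list of things; names that differ only in an ending like _2 or _b are one class to them, and where a whole thing is asked for, a point or a joint stands for the part that bears it (a point fixed in the world has none). Each returns a list of dicts, best first, with "p" (0 to 1); they miss things now and then, are a little off and sometimes report something else, mostly with a low value. They report only what shows in the picture. A call takes as long as a camera call.
- find_in(picture, target): "rect" ([centre column, centre row, width, height] in pixels, round what is visible of it).
- trace(picture, target): "region" (420x560 bool, what is visible of it) and "rect" ([centre column, centre row, width, height] in pixels, round what is visible of it).
The state is a dict: "clock": time; "joints": joint angles; "qd": joint speeds; "effort": joint torques, N m; "eef_pos": TCP position; "eef_rot": TCP orientation; "wrist_force": force on the tool from outside, world axes, zero at the start; "moment": the same for the moment, N m; "finger_gap": finger opening in mm; "finger_force": force on a finger pad.
Only numpy, scipy, OpenCV 4.12 (cv2) and the standard library are available. Lean on these libraries where they do the work, as an engineer would, in place of code of your own. Each camera call takes 0.05 s, during which the arm holds its last target. There are 200 camera calls.

### The job

Both pastry trays stick out of the warmer on the counter: push each one fully home with the fingertips on its front panel, then push the warmer's hinged lid all the way down, without slamming it. Use the fingertips only: do not lift any tray or pastry, and do not disturb the other things on the counter. Finish clear of everything.

Things in the scene. Friction and masses are not known exactly. Their poses are not given: they have to be found in the camera images.
- warmer: fixed steel warmer, origin at its centre on the counter, x away from the robot. Two bays, centre lines y=+69 and -69, open on top and to -x. Side walls x=-100 to 100, 92 high; back wall's inner face x=+90; divider 72 high. Base 12 thick, 280 wide, with a ledge forward to x=-170. Grey heater box, 90 high, outside the +y wall (to y=190)
- tray_left: loose aluminium tray with two round rolls in the left (+y) bay, 190 long (x), 124 wide, 0.3-0.65 kg, with an upright white front panel 124 wide, 70 high, 6 thick at its -x end. Origin: centre of underside, x along the bay to the back; panel's outer face x=-95, rear end x=+95. Starts 30-70 mm out towards the robot; fully home it meets the back wall, its origin then at x=-5 in the warmer's frame
- tray_right: loose aluminium tray with two long turnovers in the right (-y) bay, 190 long (x), 124 wide, 0.3-0.65 kg, with an upright white front panel 124 wide, 70 high, 6 thick at its -x end. Origin: centre of underside, x along the bay to the back; panel's outer face x=-95, rear end x=+95. Starts 30-70 mm out towards the robot; fully home it meets the back wall, its origin then at x=-5 in the warmer's frame
- tray_left_front (a point): top edge centre of the left tray's front panel, on its outer (robot-side) face, 70 mm above the tray's underside; a blank paper card is on that face below it
- tray_right_front (a point): top edge centre of the right tray's front panel, on its outer (robot-side) face, 70 mm above the tray's underside; a blank paper card is on that face below it
- lid_edge (a point): centre of the outer (upper) face of the steel bar along the lid's free edge, 205 mm from the hinge, 8 mm off the underside's plane. The lid is a clear panel in a steel frame, 8 thick, 280 wide, 215 from hinge to free edge; a 14 deep lip along the free edge passes 10 mm in front of trays that are home and strikes a tray that is not
- lid_hinge (a point): centre of the lid's hinge line, along the warmer's y axis, at x = +95, z = 92 mm of the warmer's frame, in the plane of the lid's underside
- lid (a joint): lid angle in rad: 0 shut, flat on the walls; starts 0.85-1.15, leaning open, outer face up and away from the robot: shut by pushing that face near the free edge down and towards the robot. A stiff hinge (0.4 N m friction; lid 0.3 kg) holds it wherever it is left, so push it all the way, 1 to 3 N at the edge
- roll_1: round bread roll, 72 across, 39 high, loose in the front of the left tray; origin at the centre of its underside
- roll_2: the same, loose in the back of the left tray
- turnover_1: turnover, 60 by 80, 30 high, loose in the front of the right tray; origin at the centre of its underside
- turnover_2: the same, loose in the back of the right tray
- sign_stand: loose blank price card on a black foot, 80 wide, 70 high, standing beside the warmer's ledge on the right; to be left alone; origin under its centre
- shaker: loose glass shaker, 44 across, 85 high; to be left alone; origin under its centre
- coffee_cup: loose white cup, 76 across, 90 high; to be left alone; origin under its centre
- sauce_bottle: loose bottle, 54 across, 150 high; to be left alone; origin under its centre
- jam_jar: loose jar, 64 across, 80 high; to be left alone; origin under its centre
- spatula: loose spatula lying on the counter; to be left alone
- pastry_box: loose cardboard box 140 by 120, 60 high; to be left alone; origin under its centre

How it is judged (in metres and radians):
On the way, in this order (a step that is already met when the one before it is completed fails the run):
1. both trays are fully home while the lid is still open (x of each of tray_left, tray_right in the frame of warmer above -0.011 m and value of joint lid above 0.5 rad), for 0.2 s.
2. the lid is shut (value of joint lid below 0.04 rad), for 0.2 s.
At the end, for the whole second after the job is handed in: both trays within 6 mm of the back wall and flat on the base, at rest, with their pastries still in them, and the lid within 0.04 rad (about 8 mm at its edge) of shut (x of each of tray_left, tray_right in the frame of warmer above -0.011 m and value of joint lid below 0.04 rad and height (world z) of each of tray_left, tray_right below 0.02 m and linear speed of each of tray_left, tray_right below 0.02 m/s and horizontal distance between each of roll_1, roll_2 and tray_left below 0.085 m and horizontal distance between each of turnover_1, turnover_2 and tray_right below 0.085 m and height (world z) of each of roll_1, roll_2, turnover_1, turnover_2 below 0.035 m); the robot touches nothing.
It fails at once if a tray is lifted or tipped (more than about 15 mm or 0.12 rad) (height (world z) of any of tray_left, tray_right above 0.027 m or angle between any of tray_left, tray_right's own z axis and vertical above 0.12 rad).
It fails at once if a pastry is lifted (more than 24 mm) (height (world z) of any of roll_1, roll_2, turnover_1, turnover_2 above 0.04 m).
It fails at once if the lid is slammed (faster than 2.5 rad/s) (velocity of joint lid below -2.5 rad/s).
It fails at once if something else on the counter is moved more than 30 mm (distance of any of sign_stand, shaker, coffee_cup, sauce_bottle, jam_jar, spatula, pastry_box from where it was at the start of the episode above 0.03 m).
It also fails if it takes over 61 s, if anything falls off the work surface, if the arm or the gripper's body presses on something with over 40 N, if the wrist force passes 120 N, or if a joint passes its speed limit or range.

## Working session

There is one attempt and no reset: what is moved stays moved. The work goes in short steps, Python scripts to look and compute and a tool call to move; the robot and the scene stay as the last step left them, time stands still between calls to the robot, and variables do not carry over. Pictures are saved under pics/ and viewed, at most 10 in all, crops included, and the job is handed in when it is done.

Besides the shell and the picture viewer there is one more tool, called after "Emit:" by a JSON object that holds its "op" and its "data", one argument or row to a line. arm_command: Moves the arm, as the interface text tells. Its arguments: {"type":"object","properties":{"steps":{"type":"array","items":{"type":"array","items":{"type":"number"}}},"force":{"type":"number"}},"required":["steps"]}

```bash
mkdir -p pics; cat > h.py <<'E'
import numpy as np, cv2
from cell import monitor, imaging, job, find_in, trace
def proj(p,c):
    v=c["view"]; r,_=cv2.Rodrigues(v[:3,:3].copy()); return cv2.projectPoints(np.array(p,float).reshape(-1,1,3),r,v[:3,3].copy(),c["mtx"],np.array(c["D"],float))[0].reshape(-1,2)
def ray(uv,c):
    n=cv2.undistortPoints(np.array([[uv]],float),c["mtx"],np.array(c["D"],float))[0,0]
    R=c["view"][:3,:3];t=c["view"][:3,3]; return -R.T@t, R.T@np.array([n[0],n[1],1])
def onz(uv,c,z):
    o,d=ray(uv,c); return o+d*(z-o[2])/d[2]
def tri(a,ca,b,cb):
    o,d=ray(a,ca);p,e=ray(b,cb); s=np.linalg.lstsq(np.c_[d,-e],p-o,rcond=None)[0]; A=o+s[0]*d;B=p+s[1]*e; return (A+B)/2,np.linalg.norm(A-B)
def save(c,n): cv2.imwrite("pics/"+n,c["img"][:,:,::-1])
E
python3 - <<'E'
from h import *
s=monitor.read_state(); print({k:np.round(v,2) for k,v in s.items()})
C={n:imaging.camera(n) for n in("side","top")}
for n,c in C.items():
    save(c,n+"0.png"); print(n,np.round(ray((280,210),c),2))
    for t in "warmer tray_left tray_right tray_left_front tray_right_front lid_edge lid_hinge lid roll_1 turnover_1 sign_stand shaker coffee_cup sauce_bottle jam_jar spatula pastry_box".split():
        try: print(t,[(np.round(x["rect"]).astype(int).tolist(),round(float(x["p"]),2)) for x in find_in(c,t)[:3]])
        except Exception as e: print(t,e)
E
```

```text
{'clock': np.float64(0.0), 'joints': array([ 1.11,  0.3 ,  1.52, -0.  ,  1.32, -0.07]), 'qd': array([-0., -0.,  0., -0., -0., -0.]), 'effort': array([-0.000e+00, -5.318e+01, -3.527e+01,  7.000e-02,  2.000e-02,
       -0.000e+00]), 'eef_pos': array([209.41, 508.31, 223.87]), 'eef_rot': array([-3.14, -0.  ,  2.75]), 'wrist_force': array([ 0.29, -0.03,  0.24]), 'moment': array([-0.  ,  0.05,  0.02]), 'finger_force': np.float64(0.0), 'finger_gap': np.float64(93.84)}
side [[ 4.5557e+02 -8.2705e+02  9.0703e+02]
 [ 1.0000e-01  7.2000e-01 -6.9000e-01]]
warmer [([299, 221, 114, 152], 0.92)]
tray_left [([290, 222, 68, 44], 0.94)]
tray_right [([282, 256, 76, 53], 0.87)]
tray_left_front [([289, 221, 65, 46], 0.74)]
tray_right_front [([286, 256, 74, 53], 0.63)]
lid_edge [([332, 210, 54, 134], 0.84)]
lid_hinge [([297, 220, 112, 154], 0.59)]
lid [([330, 210, 45, 134], 0.7), ([262, 384, 95, 71], 0.69)]
roll_1 [([306, 224, 22, 18], 0.9), ([276, 226, 23, 18], 0.59), ([332, 211, 54, 137], 0.35)]
turnover_1 [([302, 259, 22, 19], 0.75), ([270, 260, 22, 26], 0.73), ([288, 222, 65, 46], 0.15)]
sign_stand [
[... 658 characters left out ...]
ay_right_front [([326, 223, 64, 78], 0.83), ([126, 191, 37, 26], 0.58)]
lid_edge [([316, 165, 128, 59], 0.75), ([282, 194, 29, 23], 0.68)]
lid_hinge [([305, 200, 142, 135], 0.68)]
lid [([316, 166, 124, 63], 0.65)]
roll_1 [([273, 223, 30, 22], 0.94), ([281, 194, 30, 28], 0.58)]
turnover_1 [([333, 207, 34, 26], 0.92), ([325, 240, 33, 27], 0.89), ([126, 273, 35, 23], 0.25)]
sign_stand [([372, 263, 30, 14], 0.76)]
shaker [([213, 216, 23, 21], 0.62)]
coffee_cup [([129, 193, 34, 27], 0.93), ([283, 194, 26, 28], 0.47)]
sauce_bottle [([128, 275, 31, 20], 0.7), ([447, 262, 64, 93], 0.61)]
jam_jar [([129, 238, 29, 26], 0.76)]
spatula [([446, 262, 65, 92], 0.95)]
pastry_box [([436, 183, 64, 61], 0.96)]
```

```bash
python3 - <<'E'
import cv2
a=cv2.imread("pics/top0.png")[120:320,180:420]; cv2.imwrite("pics/t1.png",cv2.resize(a,(720,600),interpolation=cv2.INTER_CUBIC))
a=cv2.imread("pics/side0.png")[130:330,180:420]; cv2.imwrite("pics/s1.png",cv2.resize(a,(720,600),interpolation=cv2.INTER_CUBIC))
E
```

```text
(no output)
```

View pics/t1.png

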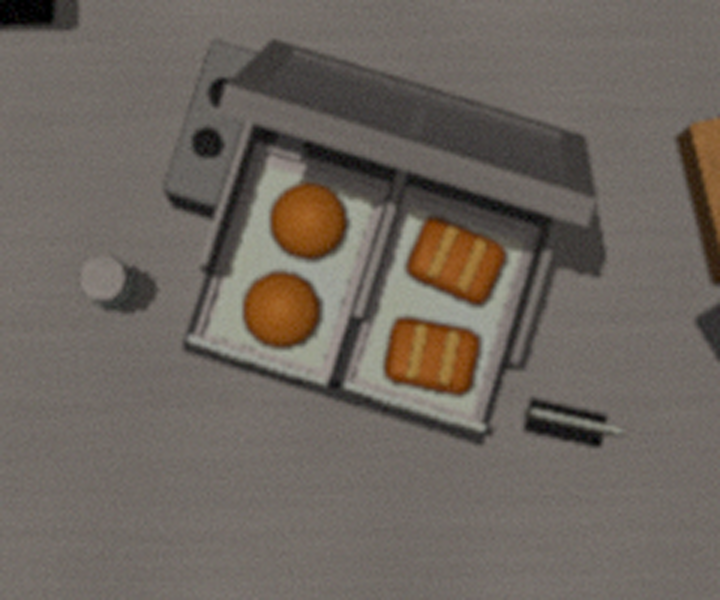

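View pics/s1.png

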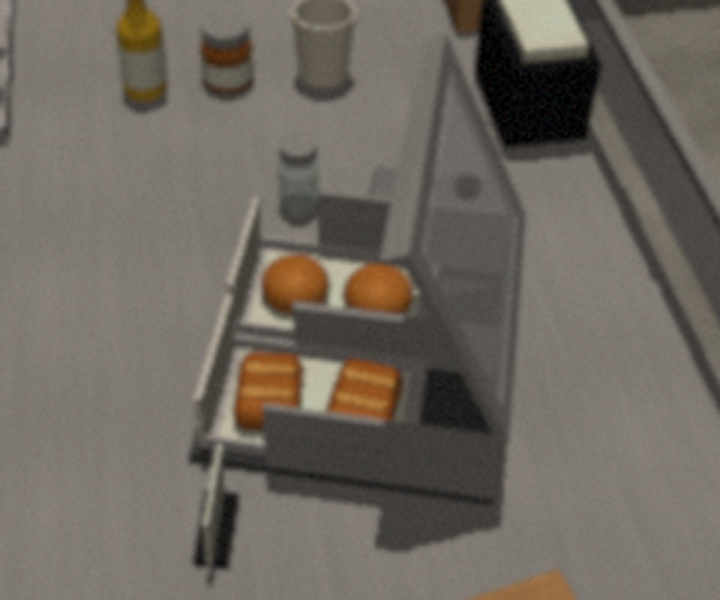

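The top crop shows the left panel's top edge from (187,340) to (333,383) and the right one's from (345,385) to (488,432). The lid bar runs from about (222,85) to (595,205). The side crop shows the lid's free edge from (447,37) to (522,215).

```bash
python3 - <<'E'
from h import *
T=imaging.camera("top");S=imaging.camera("side")
t=lambda x,y:(180+x/3,120+y/3)
s=lambda x,y:(180+x/3,130+y/3)
for n,p,z in [("L l",(187,340),82),("L r",(333,383),82),("R l",(345,385),82),("R r",(488,432),82),("wallR front",(515,367),92),("wallR front in",(545,250),92),("divfront",(357,318),72),("divback",(398,178),72),("heaterfront l",(165,190),90)]:
    print(n,np.round(onz(t(*p),T,z)))
for n,p in [("L far",(257,200)),("L near",(232,290)),("R far",(228,293)),("R near",(200,400))]:
    print(n,np.round(onz(s(*p),S,82)))
for n,a,b in [("lid near",(592,202),(522,215)),("lid far",(225,85),(447,37))]:
    print(n,tri(t(*a),T,s(*b),S))
for n,p in [("sideR wall front",(265,408)),("sideR wall back",(497,433)),("divf",None)]:
    if p: print(n,np.round(onz(s(*p),S,92)))
print("base front near", np.round(onz(s(192,460),S,0)),"rear near",np.round(onz(s(490,498),S,0)))
print("sign",np.round(onz(t(527,410),T,70)),np.round(onz(t(620,430),T,70)),"foot", np.round(onz(t(527,430),T,0)), np.round(onz(t(603,440),T,0)),"shaker",np.round(onz(t(103,278),T,85)))
E
```

```text
L l [531.  97.  82.]
L r [493. -26.  82.]
R l [492. -36.  82.]
R r [ 451. -155.   82.]
wallR front [ 505. -178.   92.]
wallR front in [ 603. -206.   92.]
divfront [549. -47.  72.]
divback [669. -84.  72.]
heaterfront l [658. 115.  90.]
L far [537.  88.  82.]
L near [499. -32.  82.]
R far [495. -35.  82.]
R near [ 459. -157.   82.]
lid near (array([ 650.25693961, -215.75796452,  317.21806922]), np.float64(87.63317128794135))
lid far (array([703.45789726,  52.15689686, 283.21708281]), np.float64(4.760122234964014))
sideR wall front [ 512. -182.   92.]
sideR wall back [ 697. -235.   92.]
base front near [ 447. -158.    0.] rear near [ 701. -235.    0.]
sign [ 469. -190.   70.] [ 451. -270.   70.] foot [ 453. -200.    0.] [ 443. -268.    0.] shaker [584. 168.  85.]
```

```bash
cat >> h.py <<'E'
from scipy.spatial.transform import Rotation as Ro
W=np.array([646,-75.]);YAW=-0.297
def w2(x,y): c,s=np.cos(YAW),np.sin(YAW); return W+np.array([c*x-s*y,s*x+c*y])
def delta(x,y,z):
    s=monitor.read_state(); R=Ro.from_euler("xyz",s["eef_rot"]).as_matrix()
    d=np.r_[w2(x,y),z]-s["eef_pos"]; return np.round(R.T@d,1)
def inw():
    s=monitor.read_state(); c,n=np.cos(YAW),np.sin(YAW); d=np.array(s["eef_pos"][:2])-W
    return np.round([c*d[0]+n*d[1],-n*d[0]+c*d[1],s["eef_pos"][2]],1)
E
python3 - <<'E'
from h import *
s=monitor.read_state(); print(s["eef_rot"],inw())
print(delta(-210,69,224), np.degrees(s["eef_rot"][2]-(np.pi+YAW)))
E
```

```text
[-3.14155779e+00 -1.51242375e-05  2.75073041e+00] [-588.1  430.2  224.4]
[-4.103e+02 -3.242e+02  4.000e-01] -5.377910609927976
```

Emit:
{"op": "arm_command", "data": {
  "steps": [
    [0.5, -410, -324, 0, -5.4],
    [0.5, -410, -324, 0, -5.4],
    [0.5, -410, -324, 0, -5.4],
    [0.5, -410, -324, 0, -5.4],
    [0.5, -410, -324, 0, -5.4],
    [0.5, -410, -324, 0, -5.4],
    [0.5, -410, -324, 0, -5.4],
    [0.5, -410, -324, 0, -5.4],
    [0.5, -410, -324, 0, -5.4],
    [0.5, -410, -324, 0, -5.4],
    [0.5, -410, -324, 0, -5.4],
    [0.5, -410, -324, 0, -5.4]
  ]
}}

```text
clock: 3.4
eef_pos: [464.8, 53.8, 224.6]
eef_rot: [3.141, 0.0, 2.847]
wrist_force: [-0.9, 0.1, -1.1]
finger_gap: 46.9
finger_force: 0.0
```

```bash
python3 - <<'E'
from h import *
s=monitor.read_state(); print(s["eef_rot"],inw(),s["clock"],s["finger_gap"])
print(delta(-200,69,48))
E
```

```text
[3.14145581e+00 1.63885562e-04 2.84655344e+00] [-210.9   70.1  224.6] 3.4 46.86548084190427
[-10.9  -1.1 176.6]
```

Emit:
{"op": "arm_command", "data": {
  "steps": [
    [0.5, 0, -1, 60, 0],
    [0.5, 0, -1, 120, 0],
    [0.5, 0, -1, 176, 0],
    [0.5, 0, -1, 176, 0],
    [0.5, -15, -1, 176, 0],
    [0.5, -30, -1, 176, 0],
    [0.5, -30, -1, 176, 0]
  ]
}}

```text
clock: 4.28
eef_pos: [495.8, 42.8, 50.9]
eef_rot: [3.14, 0.004, 2.845]
wrist_force: [0.4, 0.5, -0.3]
finger_gap: 46.7
finger_force: 0.0
```

```bash
python3 - <<'E'
from h import *
print(inw(),monitor.read_state()["wrist_force"])
T=imaging.camera("top");S=imaging.camera("side")
a=np.hstack([cv2.resize(c["img"][y:y+150,190:390],(400,300)) for c,y in((T,140),(S,150))])
cv2.imwrite("pics/b1.png",a[:,:,::-1])
E
```

```text
[-178.1   68.7   50.9] [ 0.4264937   0.51253036 -0.27955399]
```

View pics/b1.png

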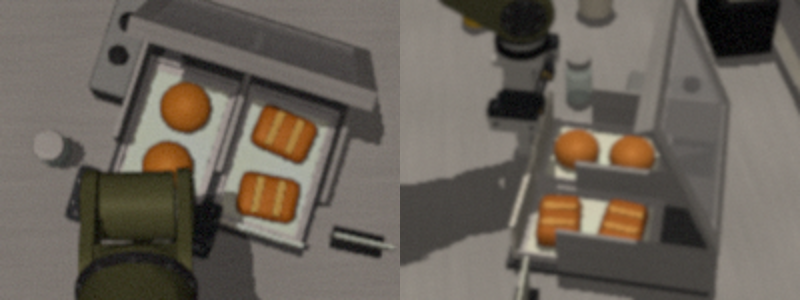

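The composite shows the gripper at about (150,205) on the left, standing just in front of the left panel. It isn't touching anything, so I'll push.

Emit:
{"op": "arm_command", "data": {
  "steps": [
    [0.5, -5, 0, 0, 0],
    [0.5, -10, 0, 0, 0],
    [0.5, -15, 0, 0, 0],
    [0.5, -20, 0, 0, 0],
    [0.5, -25, 0, 0, 0],
    [0.5, -30, 0, 0, 0],
    [0.5, -35, 0, 0, 0],
    [0.5, -40, 0, 0, 0],
    [0.5, -45, 0, 0, 0],
    [0.5, -50, 0, 0, 0],
    [0.5, -55, 0, 0, 0],
    [0.5, -60, 0, 0, 0],
    [0.5, -60, 0, 0, 0]
  ]
}}

```text
clock: 6.0
eef_pos: [550.8, 25.4, 48.5]
eef_rot: [-3.141, -0.001, 2.845]
wrist_force: [-3.1, -0.4, 2.7]
finger_gap: 46.8
finger_force: 1.7
```

Emit:
{"op": "arm_command", "data": {
  "steps": [
    [0.5, -2, 0, 0, 0],
    [0.5, -4, 0, 0, 0],
    [0.5, -6, 0, 0, 0],
    [0.5, -6, 0, 0, 0]
  ]
}}

```text
clock: 6.5
eef_pos: [556.1, 23.7, 48.4]
eef_rot: [-3.141, -0.002, 2.845]
wrist_force: [-6.9, -0.1, 4.9]
finger_gap: 47.1
finger_force: 3.5
```

```bash
python3 - <<'E'
from h import *
print(inw())
E
```

```text
[-114.8   68.1   48.4]
```

Emit:
{"op": "arm_command", "data": {
  "steps": [
    [0.5, -2, 0, 0, 0],
    [0.5, -4, 0, 0, 0],
    [0.5, -4, 0, 0, 0]
  ]
}}

```text
clock: 6.88
eef_pos: [560.0, 22.6, 48.4]
eef_rot: [-3.141, -0.002, 2.845]
wrist_force: [-7.6, 0.1, 5.0]
finger_gap: 47.3
finger_force: 3.5
```

Emit:
{"op": "arm_command", "data": {
  "steps": [
    [0.5, -2, 0, 0, 0],
    [0.5, -4, 0, 0, 0],
    [0.5, -4, 0, 0, 0]
  ]
}}

```text
clock: 7.25
eef_pos: [563.5, 21.5, 48.4]
eef_rot: [-3.141, -0.003, 2.845]
wrist_force: [-10.1, 1.5, 6.7]
finger_gap: 47.2
finger_force: 4.9
```

```bash
python3 - <<'E'
from h import *
print(inw())
E
```

```text
[-107.1   68.1   48.4]
```

Emit:
{"op": "arm_command", "data": {
  "steps": [
    [0.5, -2, 0, 0, 0],
    [0.5, -4, 0, 0, 0],
    [0.5, -4, 0, 0, 0]
  ]
}}

```text
clock: 7.62
eef_pos: [563.7, 21.4, 48.4]
eef_rot: [-3.14, -0.012, 2.844]
wrist_force: [-43.8, 9.7, 31.2]
finger_gap: 47.0
finger_force: 22.7
```

Emit:
{"op": "arm_command", "data": {
  "steps": [
    [0.5, -2, 0, 0, 0],
    [0.5, -4, 0, 0, 0],
    [0.5, -4, 0, 0, 0]
  ]
}}

```text
clock: 8.0
eef_pos: [563.7, 21.4, 48.3]
eef_rot: [-3.138, -0.022, 2.844]
wrist_force: [-79.3, 17.7, 54.8]
finger_gap: 47.0
finger_force: 41.4
```

Emit:
{"op": "arm_command", "data": {
  "steps": [
    [0.5, 10, 0, 0, 0],
    [0.5, 35, 0, 0, 0],
    [0.5, 65, 0, 0, 0],
    [0.5, 90, 0, 0, 0],
    [0.5, 90, -40, 0, 0],
    [0.5, 90, -90, 0, 0],
    [0.5, 90, -138, 0, 0],
    [0.5, 90, -138, 0, 0],
    [0.5, 90, -138, 0, 0]
  ]
}}

```text
clock: 9.12
eef_pos: [445.9, -86.4, 48.6]
eef_rot: [3.141, 0.0, 2.845]
wrist_force: [0.4, 1.3, -0.1]
finger_gap: 46.8
finger_force: 0.0
```

```bash
python3 - <<'E'
from h import *
print(inw(), monitor.read_state()["eef_rot"])
T=imaging.camera("top");S=imaging.camera("side")
a=np.hstack([cv2.resize(c["img"][y:y+150,190:390],(400,300)) for c,y in((T,140),(S,150))])
cv2.imwrite("pics/b2.png",a[:,:,::-1])
E
```

```text
[-188.   -69.5   48.6] [3.14147509e+00 3.54046080e-04 2.84462068e+00]
```

View pics/b2.png

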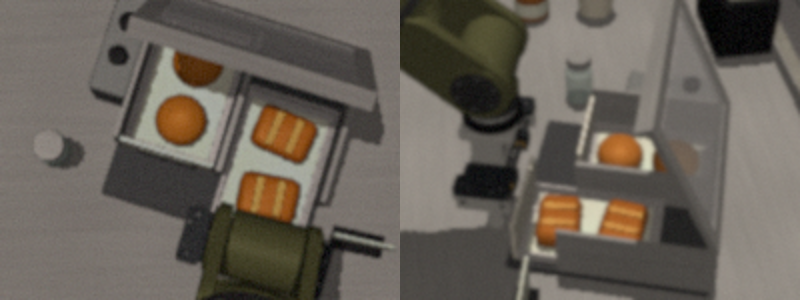

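The left tray is home: its panel is flush with the wall end at about (120,135)-(215,165). The gripper now stands in front of the right panel.

Emit:
{"op": "arm_command", "data": {
  "steps": [
    [0.5, -10, 0, 0, 0],
    [0.5, -15, 0, 0, 0],
    [0.5, -20, 0, 0, 0],
    [0.5, -25, 0, 0, 0],
    [0.5, -30, 0, 0, 0],
    [0.5, -35, 0, 0, 0],
    [0.5, -40, 0, 0, 0],
    [0.5, -45, 0, 0, 0],
    [0.5, -50, 0, 0, 0],
    [0.5, -55, 0, 0, 0],
    [0.5, -60, 0, 0, 0],
    [0.5, -65, 0, 0, 0],
    [0.5, -70, 0, 0, 0],
    [0.5, -74, 0, 0, 0],
    [0.5, -78, 0, 0, 0],
    [0.5, -78, 0, 0, 0]
  ]
}}

```text
clock: 11.22
eef_pos: [519.8, -109.3, 48.3]
eef_rot: [-3.141, -0.002, 2.845]
wrist_force: [-7.7, -0.0, 4.5]
finger_gap: 47.2
finger_force: 3.2
```

Emit:
{"op": "arm_command", "data": {
  "steps": [
    [0.5, -2, 0, 0, 0],
    [0.5, -4, 0, 0, 0],
    [0.5, -4, 0, 0, 0]
  ]
}}

```text
clock: 11.6
eef_pos: [520.5, -109.6, 48.3]
eef_rot: [-3.141, -0.01, 2.844]
wrist_force: [-35.7, 8.0, 26.8]
finger_gap: 46.9
finger_force: 18.6
```

Emit:
{"op": "arm_command", "data": {
  "steps": [
    [0.5, -2, 0, 0, 0],
    [0.5, -4, 0, 0, 0],
    [0.5, -4, 0, 0, 0]
  ]
}}

```text
clock: 11.98
eef_pos: [520.5, -109.5, 48.2]
eef_rot: [-3.141, -0.021, 2.844]
wrist_force: [-72.0, 17.2, 54.9]
finger_gap: 47.2
finger_force: 37.8
```

```bash
python3 - <<'E'
from h import *
print(inw())
E
```

```text
[-109.9  -69.7   48.2]
```

Emit:
{"op": "arm_command", "data": {
  "steps": [
    [0.5, 10, 0, 0, 0],
    [0.5, 35, 0, 0, 0],
    [0.5, 65, 0, 0, 0],
    [0.3, 90, 0, -20, 0],
    [0.3, 90, 0, -80, 0],
    [0.3, 90, 0, -140, 0],
    [0.3, 90, 30, -200, 0],
    [0.3, 90, 70, -260, 0],
    [0.3, 90, 70, -300, 0],
    [0.3, 90, 70, -300, 0],
    [0.3, 90, 70, -300, 0]
  ]
}}

```text
clock: 13.35
eef_pos: [462.1, -18.5, 347.4]
eef_rot: [-3.141, -0.001, 2.845]
wrist_force: [0.1, -0.3, -0.2]
finger_gap: 28.4
finger_force: 0.0
```

```bash
python3 - <<'E'
from h import *
print(inw(), monitor.read_state()["eef_rot"])
T=imaging.camera("top");S=imaging.camera("side")
a=np.hstack([cv2.resize(c["img"][y:y+150,190:390],(400,300)) for c,y in((T,130),(S,120))])
# predicted lid outlines for several angles
for c,y,ox in((T,130,0),(S,120,400)):
    for ang,col in((0.95,(255,0,0)),(1.05,(0,255,0)),(1.15,(0,0,255))):
        pts=[[*w2(95-215*np.cos(ang)+8*np.sin(ang),yy),92+215*np.sin(ang)+8*np.cos(ang)] for yy in(-140,140)]
        p=(proj(pts,c)-[190,y])*2+[ox,0]
        cv2.line(a,tuple(map(int,p[0])),tuple(map(int,p[1])),col,1)
cv2.imwrite("pics/b3.png",cv2.resize(a[:,:,::-1],(800,300)))
E
```

```text
[-1.924e+02  2.000e-01  3.474e+02] [-3.14130077e+00 -1.31267291e-03  2.84516291e+00]
```

View pics/b3.png

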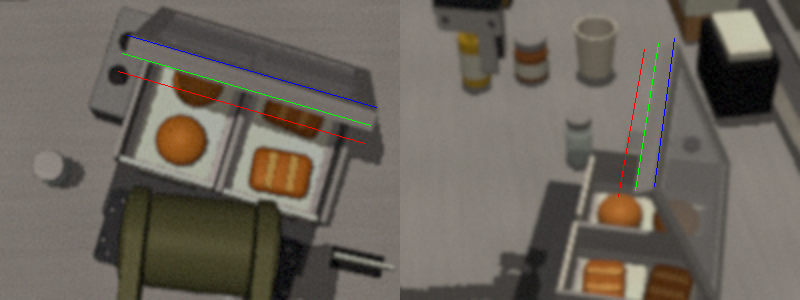

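Both trays are home, with panels flush at the wall ends. The predicted edge lines put the lid at about 1.15 rad. Next I go over the lid and behind its edge.

Emit:
{"op": "arm_command", "data": {
  "steps": [
    [0.3, -50, 0, -10, 0],
    [0.3, -100, 0, -20, 0],
    [0.3, -150, 0, -20, 0],
    [0.3, -200, 0, -20, 0],
    [0.3, -240, 0, -20, 0],
    [0.3, -257, 0, -20, 0],
    [0.3, -257, 0, -20, 0],
    [0.3, -257, 0, -20, 0]
  ]
}}

```text
clock: 14.45
eef_pos: [707.5, -93.5, 368.1]
eef_rot: [-3.142, -0.001, 2.845]
wrist_force: [-0.2, -0.0, -0.4]
finger_gap: 28.4
finger_force: 0.0
```

```bash
python3 - <<'E'
from h import *
print(inw(), monitor.read_state()["eef_rot"])
for a in (1.15,1.05,.95,.85,.75,.65,.55,.45,.35,.25,.15,.05,0,-.02):
    r=200; x=95-r*np.cos(a)+8*np.sin(a)+8; z=92+r*np.sin(a)+8*np.cos(a)+19
    print(a,round(x),round(z))
E
```

```text
[6.430e+01 3.000e-01 3.681e+02] [-3.14153805e+00 -7.02274121e-04  2.84497374e+00]
1.15 29 297
1.05 10 288
0.95 -7 278
0.85 -23 267
0.75 -38 253
0.65 -51 238
0.55 -63 222
0.45 -74 205
0.35 -82 187
0.25 -89 168
0.15 -94 149
0.05 -96 129
0 -97 119
-0.02 -97 115
```

Emit:
{"op": "arm_command", "data": {
  "steps": [
    [0.3, 0, 0, 50, 0],
    [0.3, 0, 0, 73, 0],
    [0.3, 20, 0, 73, 0],
    [0.3, 35, 0, 73, 0],
    [0.3, 45, 0, 76, 0],
    [0.3, 54, 0, 80, 0],
    [0.3, 63, 0, 85, 0],
    [0.3, 71, 0, 90, 0],
    [0.3, 79, 0, 96, 0],
    [0.3, 87, 0, 101, 0],
    [0.3, 95, 0, 108, 0],
    [0.3, 102, 0, 115, 0],
    [0.3, 109, 0, 122, 0],
    [0.3, 115, 0, 130, 0],
    [0.3, 115, 0, 130, 0]
  ]
}}

```text
clock: 16.32
eef_pos: [597.5, -59.9, 237.8]
eef_rot: [-3.141, -0.001, 2.845]
wrist_force: [-0.9, 1.2, 0.3]
finger_gap: 28.3
finger_force: 0.0
```

```bash
python3 - <<'E'
from h import *
print(inw(), monitor.read_state()["wrist_force"])
T=imaging.camera("top");S=imaging.camera("side")
a=np.hstack([cv2.resize(c["img"][y:y+150,190:390],(400,300)) for c,y in((T,130),(S,120))])
for c,y,ox in((T,130,0),(S,120,400)):
    for ang,col in((0.55,(255,0,0)),(.65,(0,255,0))):
        pts=[[*w2(95-215*np.cos(ang)+8*np.sin(ang),yy),92+215*np.sin(ang)+8*np.cos(ang)] for yy in(-140,140)]
        p=(proj(pts,c)-[190,y])*2+[ox,0]
        cv2.line(a,tuple(map(int,p[0])),tuple(map(int,p[1])),col,1)
cv2.imwrite("pics/b4.png",a[:,:,::-1])
E
```

```text
[-50.8   0.3 237.8] [-0.92848185  1.22056275  0.32629783]
```

View pics/b4.png

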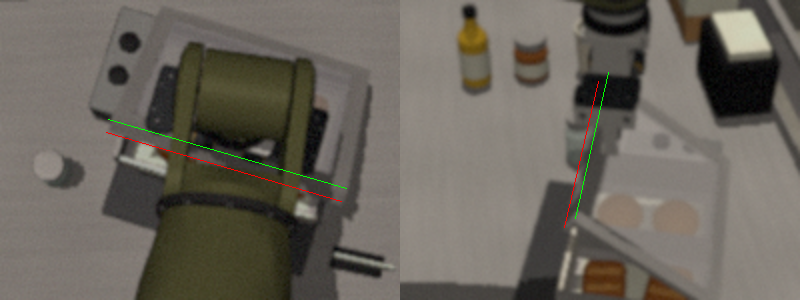

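The lid follows the finger and is now at about 0.62 rad (edge near the green and red lines). Continuing.

Emit:
{"op": "arm_command", "data": {
  "steps": [
    [0.3, 6, 0, 8, 0],
    [0.3, 12, 0, 16, 0],
    [0.3, 18, 0, 24, 0],
    [0.3, 23, 0, 33, 0],
    [0.3, 27, 0, 42, 0],
    [0.3, 31, 0, 51, 0],
    [0.3, 35, 0, 60, 0],
    [0.3, 38, 0, 70, 0],
    [0.3, 41, 0, 79, 0],
    [0.3, 43, 0, 89, 0],
    [0.3, 44, 0, 99, 0],
    [0.3, 44, 0, 107, 0],
    [0.3, 44, 0, 112, 0],
    [0.3, 44, 0, 116, 0],
    [0.3, 44, 0, 116, 0]
  ]
}}

```text
clock: 18.3
eef_pos: [555.9, -47.1, 122.3]
eef_rot: [-3.142, -0.0, 2.845]
wrist_force: [0.1, 0.3, -0.5]
finger_gap: 27.8
finger_force: 0.0
```

Emit:
{"op": "arm_command", "data": {
  "steps": [
    [0.3, 0, 0, 2, 0],
    [0.3, 0, 0, 4, 0],
    [0.3, 0, 0, 4, 0]
  ]
}}

```text
clock: 18.68
eef_pos: [556.1, -47.1, 119.2]
eef_rot: [3.142, 0.001, 2.845]
wrist_force: [-2.5, 0.9, 8.3]
finger_gap: 28.4
finger_force: 3.9
```

Emit:
{"op": "arm_command", "data": {
  "steps": [
    [0.3, 0, 0, 2, 0],
    [0.3, 0, 0, 2, 0],
    [0.3, 0, 0, 2, 0]
  ]
}}

```text
clock: 19.05
eef_pos: [556.3, -47.2, 119.0]
eef_rot: [3.141, 0.002, 2.845]
wrist_force: [-12.4, 1.3, 26.2]
finger_gap: 27.9
finger_force: 13.1
```

The fingertips stopped hard at z=100 mm, which is the shut height. Lifting clear.

Emit:
{"op": "arm_command", "data": {
  "steps": [
    [0.3, 0, 0, -10, 0],
    [0.3, 0, 0, -50, 0],
    [0.3, 0, 0, -110, 0],
    [0.3, 50, 0, -150, 0],
    [0.3, 110, 0, -150, 0],
    [0.3, 160, 0, -150, 0],
    [0.3, 160, 0, -150, 0],
    [0.3, 160, 0, -150, 0]
  ]
}}

```text
clock: 20.05
eef_pos: [403.5, -0.5, 266.9]
eef_rot: [3.141, 0.001, 2.845]
wrist_force: [-0.7, -0.3, 0.2]
finger_gap: 28.4
finger_force: 0.0
```

```bash
python3 - <<'E'
from h import *
print(inw(), monitor.read_state()["wrist_force"])
T=imaging.camera("top");S=imaging.camera("side")
a=np.hstack([cv2.resize(c["img"][y:y+150,190:390],(400,300)) for c,y in((T,130),(S,120))])
for c,y,ox in((T,130,0),(S,120,400)):
        pts=[[*w2(-120,yy),100] for yy in(-140,140)]
        p=(proj(pts,c)-[190,y])*2+[ox,0]
        cv2.line(a,tuple(map(int,p[0])),tuple(map(int,p[1])),(255,0,0),1)
cv2.imwrite("pics/b5.png",a[:,:,::-1])
E
```

```text
[-253.7    0.3  266.9] [-0.6986195  -0.31890675  0.19738335]
```

View pics/b5.png

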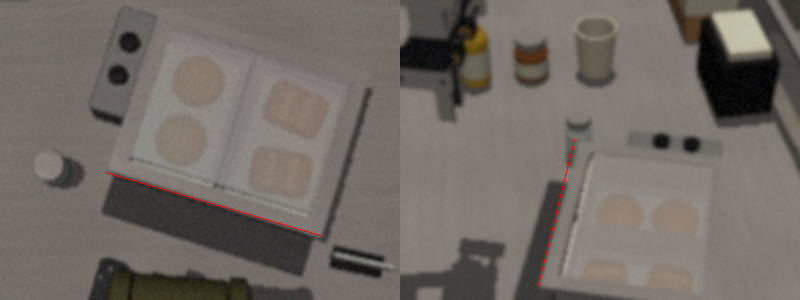

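The lid is flat and its front edge lies on the predicted shut line, from (105,172) to (320,236). Both trays are home under it, the sign and shaker are where they were, and the arm is clear.

```bash
python3 -c "
from cell import job
print(job.sign_off())"
```

```text
the job is handed in; nothing more can be done
None
```

I pushed both trays home and shut the lid gently; the arm finished clear at about 20 s, and the job is handed in (sign-off gave no verdict).

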